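Slide the photo scale into the corner pocket of the recording board

ROBOT

A 6-joint arm with a two-finger parallel gripper is mounted at the origin on the work surface; the furniture and walls round the work are solid. World frame = base frame: x ahead of the robot, y to its left, z up, the work surface at z = 0. Lengths are in m, angles in degrees, forces in N, time in s.
With the tool pointing down it reaches from about 0.4 to 0.825 m from the base axis. Payload 7 kg.
Tool frame: the origin (TCP) lies on the centre line of the jaws, within the pads' length; the fingertips stand 17 mm ahead of it and the grasp point (between the pads) lies 2 mm behind it; y points along the fingers, z is the direction in which the jaws open and shut, and the axes are right-handed (so a half turn about y gives the same grasp; the last joint's range is limited). The gripper opens to 88 mm and grips with 3 to 60 N. Pads are 19 mm wide; open, the fingers measure 130 mm over their backs; the gripper's body (78 mm by 193 mm) begins 47 mm behind the grasp point.
Start: joints at [-56.488, 20.546, 0.682, 0, -70.136, -16.507], TCP at [0.197, -0.645, 0.244] pointing down, gripper open.
Joint ranges: [-176.03, 176.03], [-82.01, 121.73], [-58.28, 71.71], [-173.87, 95.51], [-174.79, -0.11], [-173.66, 173.66]. Speed limits (degrees/s): [136.94, 136.94, 172.46, 180, 180, 180].

INTERFACE

Orientations are given as [roll, pitch, yaw] about the fixed x, y, z axes, in that order (R = Rz(yaw) Ry(pitch) Rx(roll)).
In Python, from plant import r, capture, camera_info gives the robot as it stands. The module is installed in compiled form; this text tells all that it offers.
- The arm moves only by the tool apply_moves, never from a script. Its argument "deltas" is a list of rows, each an object of numbers: "tx", "ty", "tz": the shift along the tool's x, y, z in m; "turn": the turn about the tool's y in rad; "gripper": the finger opening in m, from 0 to 0.0876. A call has 1 to 5 rows; each row is the pose to reach, as a shift and turn from the pose commanded when the call began, along the tool's axes at that moment; what a row does not reach only later rows make up. A row lasts 1/10 s, in which the tool goes at most 50 mm and 8.59 degrees, less where a joint would pass 70% of its speed; a pose out of reach is approached as far as the arm can. A call with a gripper value outside its range is refused whole. The fingers move at their own pace and stop on an object; "newtons" is the grip in N (left out, the last holds). Time passes only in rows, so rows that repeat a pose let the fingers close. It gives the time, the measured TCP pose, the force and the opening at its end, in the units of the state.
- r.get_state(): the state, without advancing time (a new reading comes with each control period).
- capture(name): name is "side" or "top" or "wrist"; returns (picture, depth): 384x512x3 uint8, red, green, blue; 384x512 float32, m along the optical axis (not along the pixel's ray), 0 where there is no reading.
- camera_info(name): a dict with "K" (3x3 intrinsics, pixels), "eye" and "orientation" of the camera in the world; the wrist camera has in their place "tool_from_camera" (4x4, takes a point from camera to tool coordinates, whose origin is the TCP and whose axes are the tool frame's). Camera axes: x right, y up, looking along -z (the intrinsics and any distortion apply to the point x, -y, -z); pixel columns grow to the right and rows downward; lengths in m; the calibration is good to about 2 mm. A picture is of the moment at which its call begins: read the wrist's pose just before it. camera_info takes no time and is no camera call.
- r.close_job(): hands the job in, once; it reports no verdict.
The state is a dict: "time_s": time; "joints": joint angles; "qd": joint speeds; "joint_torque": joint torques, N m; "tcp_pos": TCP position; "eef_rot": TCP orientation; "contact_force": force on the tool from outside, world axes, zero at the start; "moment": the same for the moment, N m; "gripper_width": finger opening in m.
Only numpy, scipy, OpenCV 4.12 (cv2) and the standard library are available. Lean on these libraries where they do the work, as an engineer would, in place of code of your own. Each camera call takes 0.05 s, during which the arm holds its last target.

TASK

Get the recording board ready for a photograph: with the fingertips, gently push the striped scale bar flat against the board's long rail, clear of the pocket, and only then slide it along the rail into the corner pocket until its end is home against the end stop and it lies flat along the rail. Only push it: do not grip it, lift it or tip it. Leave the sherd, the pebble, the jar and the dark stone where they are.

Things in the scene. Friction and masses are not known exactly. Their poses are not given: they have to be found in the camera images.
- board: Dark grey-green recording board fixed on the worktop, 220 mm (its x) by 350 mm (its y), plate 10 mm thick. Origin: centre of its underside, on the worktop; x points to its long-rail side, y to its pocket end, z up. Pale wooden strips stand 12 mm above the plate: long rail, end stop and a short fence, which form the corner pocket at +x, +y.
- rail_mid (a point): Point on the foot of the long rail's inner face, half-way along: board x = +85 mm, y = 0, on the plate's top (10 mm above the worktop). The rail is straight, along the board's y, from y = -167 to +167 mm, 12 mm thick and 12 mm high. Axes as the board's.
- pocket_mouth (a point): Middle of the pocket's mouth on the plate: board x = +72.5 mm, y = +100 mm. The pocket is 25 mm wide, from the rail's face (x = 85) to the fence's (x = 60 mm; 10 mm thick, rounded nose), and 50 mm deep to the end stop's face (y = +150 mm); open to -y and upwards. The bar enters endwise; half of it stays outside. Axes as the board's.
- seat (a point): Point on the board where the middle of the scale bar lies when fully home: board x = +75 mm, y = +97.5 mm, 14.5 mm above the worktop. Axes as the board's.
- bar_mid (a point): Middle of the loose scale bar (half-way up): a flat bar striped black and white, 20 mm wide (its x), 105 mm long (its y), 9 mm thick, 40 g more or less; it lies flat on the board's plate, off the rail, somewhat askew. When home its y axis is parallel to the board's y (either way round is the same).
- sherd: Bystander: loose brown pottery sherd, 49 x 54 x 14 mm, lying on the board on the side away from the rail. Origin: centre of its underside.
- pebble: Bystander: loose yellow ochre pebble, 27 x 26 x 14 mm, lying on the board on the side away from the rail. Origin: centre of its underside.
- jar: Bystander: loose clear jar with a red lid, 65 mm across, 99 mm high, standing on the worktop to one side of the board. Origin: centre of its underside.
- stone: Bystander: loose dark stone, 54 x 50 x 45 mm, on the worktop to the other side of the board. Origin: centre of its underside.
Not all that is in view belongs to the job. There is more than one size of the part that bears bar_mid; the job needs the middle-sized.

How it is judged (in metres and radians):
On the way:
1. the bar lies flat against the long rail, still clear of the pocket (x of bar_mid in the frame of board above 0.072 m and y of bar_mid in the frame of board below 0.04 m and angle between the y axis of bar_mid and the y axis of board, either way round below 0.06 rad), for 0.2 s.
At the end, for the whole second after the job is handed in: the bar rests flat on the board in the corner pocket, its end within 3 mm of the end stop, its side within 3 mm of the rail at its middle and parallel to it within 0.05 rad, at rest and released (x of bar_mid in the frame of board above 0.072 m and y of bar_mid in the frame of board above 0.0945 m and angle between the y axis of bar_mid and the y axis of board, either way round below 0.05 rad and distance between bar_mid and seat below 0.006 m and linear speed of bar below 0.01 m/s); the robot touches nothing.
It fails at once if the bar is lifted more than 10 mm off the board or tipped (z of bar_mid in the frame of board above 0.0245 m or angle between bar_mid's own z axis and vertical above 0.2 rad).
It fails at once if the bar is gripped or pushed hard, with more than 30 N (contact force between the fingers and bar above 30 N).
It fails at once if the sherd, the pebble, the jar or the stone is moved more than 15 mm (distance of any of sherd, pebble, jar, stone from where it was at the start of the episode above 0.015 m).
It also fails if it takes over 45 s, if anything falls off the work surface, if the arm or the gripper's body presses on something with over 40 N, if the wrist force passes 120 N, or if a joint passes its speed limit or range.

## Working session

There is one attempt and no reset: what is moved stays moved. The work goes in short steps, Python scripts to look and compute and a tool call to move; the robot and the scene stay as the last step left them, time stands still between calls to the robot, and variables do not carry over. Pictures are saved under pics/ and viewed, and the job is handed in when it is done.

Besides the shell and the picture viewer there is one more tool, called after ">>>" by a JSON object that holds its "method" and its "body". apply_moves: Moves the arm, as the interface text tells. Its arguments: {"type":"object","properties":{"deltas":{"type":"array","items":{"type":"object","properties":{"tx":{"type":"number"},"ty":{"type":"number"},"tz":{"type":"number"},"turn":{"type":"number"},"gripper":{"type":"number"}}}},"newtons":{"type":"number"}},"required":["deltas"]}

```bash
mkdir -p pics; ls
cat > h.py <<'E'
import numpy as np, cv2
from plant import r, capture, camera_info
from scipy.spatial.transform import Rotation as R
E
python3 - <<'E'
from h import *
for n in ("top","side"):
    p,d=capture(n); np.savez(f"{n}0.npz",p=p,d=d)
    cv2.imwrite(f"pics/{n}0.png",cv2.cvtColor(p,cv2.COLOR_RGB2BGR))
    print(camera_info(n))
print(camera_info("wrist"))
print(r.get_state())
E
```

```text
pics
{'K': array([[393.44987749,   0.        , 254.36089166],
       [  0.        , 393.44987749, 187.42653041],
       [  0.        ,   0.        ,   1.        ]]), 'eye': array([0.30448123, 0.01549757, 1.10606097]), 'orientation': array([  9.5811792 ,  -1.16962096, -88.74344487])}
{'K': array([[383.42579593,   0.        , 259.39233706],
       [  0.        , 383.42579593, 188.10152657],
       [  0.        ,   0.        ,   1.        ]]), 'eye': array([0.56371853, 0.9626123 , 0.59664992]), 'orientation': array([6.02274288e+01, 1.19175884e-01, 1.74998488e+02])}
{'K': array([[274.31846735,   0.        , 255.80728988],
       [  0.        , 274.31846735, 191.533437  ],
       [  0.        ,   0.        ,   1.        ]]), 'tool_from_camera': array([[ 6.55624311e-04, -9.56544116e-01, -2.91586906e-01,
        -7.85989009e-02],
       [-3.56812252e-04,  2.91586726e-01, -9.56544329e-01,
        -1.40162738e-01],
       [ 9.99999721e-01,  7.31175497e-04, -1.50135314e-04,
        -5.92772315e-04],
       [ 0.00000000e+00,  0.00000000e+00,  0.00000000e+00,
         1.00000000e+00]])}
{'time_s': 0.1, 'joints': array([-5.64866106e+01,  2.05856500e+01,  6.39135159e-01, -1.40773312e-02,
       -7.01359851e+01, -1.65077636e+01]), 'qd': array([-0.09867055, -0.05189375,  0.11564168,  0.09649208, -0.00350913,
        0.04258408]), 'joint_torque': array([ 1.07766969e-03, -5.84164953e+01,  2.93752527e+01,  7.01550946e+00,
        1.01897391e-02, -6.53669485e-05]), 'tcp_pos': array([ 0.19726299, -0.64511029,  0.2427477 ]), 'eef_rot': array([-8.99171400e+01,  1.07547188e-02,  1.70008407e+01]), 'contact_force': array([0.14155738, 0.10276515, 0.4058929 ]), 'moment': array([-0.00297742,  0.00318015, -0.04983496]), 'gripper_width': 0.08793877375410221}
```

View pics/top0.png

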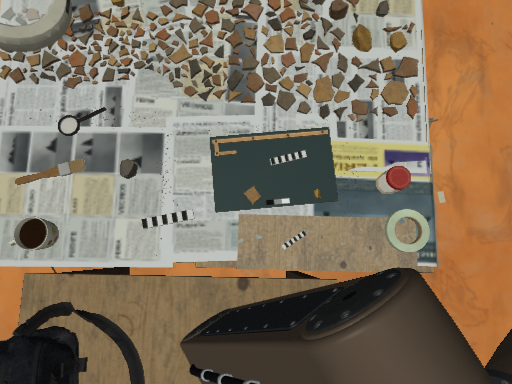

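View pics/side0.png

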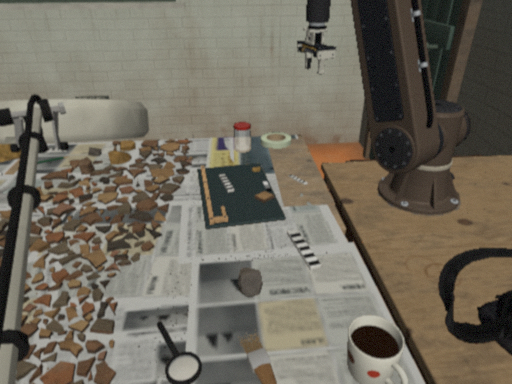

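The top view shows the board around (273,170), with the rail along its top edge, the pocket at the left end near (225,150), and a striped bar at (288,158). The sherd is at (252,195), the pebble at (318,193), the jar at (397,178) and the stone at (128,168). Next I'll measure these.

```bash
cat >> h.py <<'E'
def ray(name,uv,info=None):
    i=info or camera_info(name); K=i["K"]
    Rm=R.from_euler("xyz",i["orientation"],degrees=True).as_matrix()
    u,v=uv; d=np.array([(u-K[0,2])/K[0,0],-(v-K[1,2])/K[1,1],-1.])
    return np.array(i["eye"]),Rm@d
def onplane(name,uv,z):
    e,d=ray(name,uv); return e+d*(z-e[2])/d[2]
def atdepth(name,uv,dep):
    e,d=ray(name,uv); return e+d*dep
E
python3 - <<'E'
from h import *
z=np.load("top0.npz"); p=z["p"]; d=z["d"]
c=p[120:220,195:345]
cv2.imwrite("pics/topz.png",cv2.cvtColor(cv2.resize(c,None,fx=5,fy=5,interpolation=cv2.INTER_NEAREST),cv2.COLOR_RGB2BGR))
z=np.load("side0.npz"); p=z["p"]
c=p[155:235,185:295]
cv2.imwrite("pics/sidez.png",cv2.cvtColor(cv2.resize(c,None,fx=7,fy=7,interpolation=cv2.INTER_NEAREST),cv2.COLOR_RGB2BGR))
for uv in [(260,170),(288,158),(300,180),(280,201),(318,193)]:
    print(uv,atdepth("top",uv,d[uv[1],uv[0]]),onplane("top",uv,0.01))
E
```

```text
(260, 170) [ 0.54073694 -0.01777516  0.00986198] [ 0.5407072  -0.01777097  0.01      ]
(288, 158) [ 0.57606525 -0.09658939  0.01762638] [ 0.57796817 -0.09737475  0.01      ]
(300, 180) [ 0.51480109 -0.13211646  0.00931095] [ 0.51466895 -0.13202372  0.01      ]
(280, 201) [ 0.45300908 -0.07573257  0.01063783] [ 0.45309557 -0.07578569  0.01      ]
(318, 193) [ 0.47675502 -0.18108412  0.02139747] [ 0.47856525 -0.18314977  0.01      ]
```

View pics/topz.png

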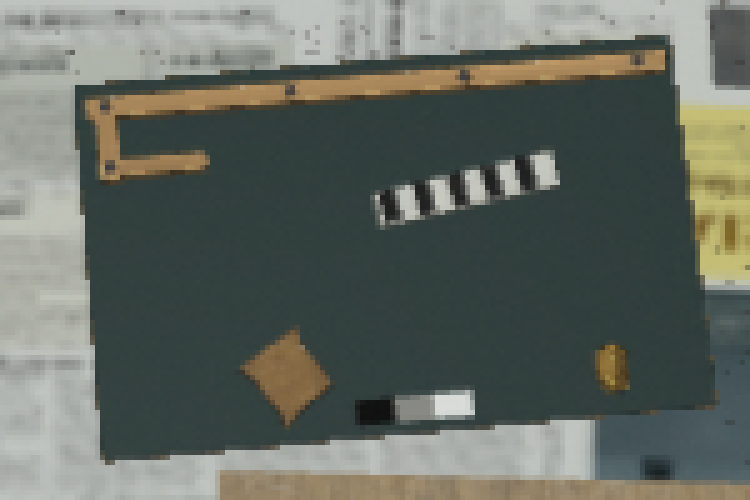

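View pics/sidez.png

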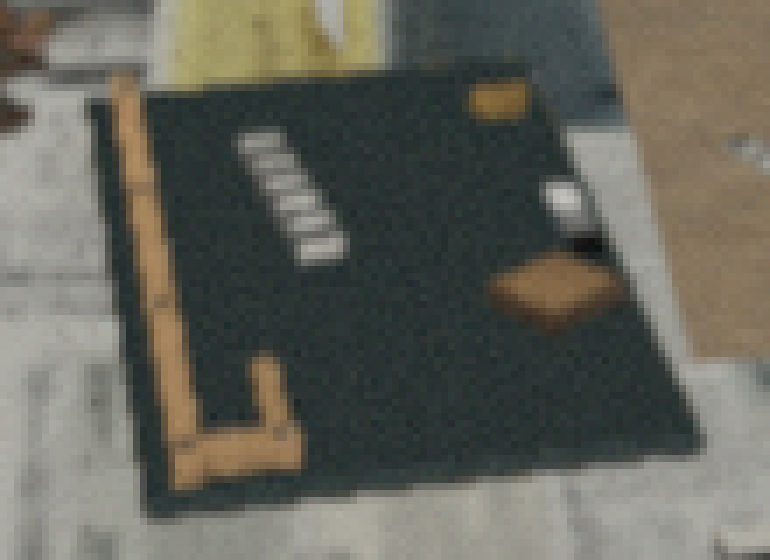

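The zoomed view shows the board's corners at about (78,86), (668,36), (717,403) and (105,461), and the bar from (375,210) to (558,168). I'll fit both on their planes.

```bash
cat >> h.py <<'E'
def planepts(name,uvs,z): return np.array([onplane(name,uv,z)[:2] for uv in uvs])
def rect(P):
    (c,s,a)=cv2.minAreaRect((P*1000).astype(np.float32)); 
    return np.array(c)/1000,np.array(s),a
E
python3 - <<'E'
from h import *
z=np.load("top0.npz"); p=z["p"]; d=z["d"]
# board corners (pixel centres: zoom/5 -0.5)
cz=np.array([(78,86),(668,36),(717,403),(105,461)])/5.+[195,120]-.5
B=planepts("top",cz,0.01); print(B, [np.linalg.norm(B[i]-B[(i+1)%4]) for i in range(4)], B.mean(0))
# board +x toward rail, +y toward pocket(left)
yv=(B[0]-B[1])+(B[3]-B[2]); print("board y dir deg",np.degrees(np.arctan2(yv[1],yv[0])))
xv=(B[0]-B[3])+(B[1]-B[2]); print("board x dir deg",np.degrees(np.arctan2(xv[1],xv[0])))
hsv=cv2.cvtColor(p,cv2.COLOR_RGB2HSV)
def sub(m,box):
    o=np.zeros_like(m); x0,y0,x1,y1=box; o[y0:y1,x0:x1]=m[y0:y1,x0:x1]; return o
# wood
w=sub(cv2.inRange(hsv,(8,70,90),(25,255,255)),(205,125,335,160))
ys,xs=np.nonzero(w); print(len(xs))
# board mask: polygon fit by lines of dark greenish pixels
# bar
g=sub(((p.min(2)>90)).astype(np.uint8),(265,145,312,170))
ys,xs=np.nonzero(g); 
pts=np.array(list(zip(xs,ys)),float); P=planepts("top",pts,0.019); print("bar white",len(P),rect(P))
m=sub((((p.min(2)>75)|(p.max(2)<30))).astype(np.uint8),(267,147,310,168))
print("".join("".join("#" if v else "." for v in row)+"\n" for row in m[147:168,265:312]))
np.save("wood.npy",w)
def bar(row):pass
# rail inner edge: lowest wood pixel per column for cols 245..325 with subpixel
r_=[]
for c in range(242,326):
    col=hsv[125:165,c,1].astype(float); 
    ys=np.nonzero(w[:,c])[0]; r_.append((c,ys.min()-.5,ys.max()+.5))
r_=np.array(r_); 
for k,zz in ((1,0.022),(2,0.022)):
    Q=planepts("top",r_[:,[0,k]],zz); f=np.polyfit(Q[:,1],Q[:,0],1); print("edge",f,np.degrees(np.arctan(f[0])),np.std(Q[:,0]-np.polyval(f,Q[:,1])))
E
```

```text
[[ 0.634958    0.12797028]
 [ 0.67478548 -0.21365897]
 [ 0.45969298 -0.23940367]
 [ 0.41853887  0.10412544]] [np.float64(0.3439429707996365), np.float64(0.21662773302664118), np.float64(0.3459854199405002), np.float64(0.21772876613350803)] [ 0.54699383 -0.05524173]
board y dir deg 96.74074329575656
board x dir deg 6.555702658238482
604
bar white 170 (array([ 0.57777728, -0.09584764]), array([ 21.15773582, 106.78341675]), 15.824000358581543)
...............................................
...............................................
...............................................
.....................................####......
....................................#####......
.............................####...#####......
........................##...####...#####......
......................####...#####..######.....
................####..#####..#####...#####.....
...............#####...####...####...#####.....
.........####...####...####...####...####......
.....#...####...####...#####..######...........
....##...####...#####..#####.###...............
.....#...#####..#####...####...................
.....##..#####...#######.......................
.....##...####..####...........................
.....##...#####................................
.....######....................................
......#........................................
...............................................
...............................................

edge [-0.11713468  0.63833815] -6.680878499912974 0.0008876593456288884
edge [-0.11541099  0.62569949] -6.583435907877627 0.0008602909996629261
```

Board size (345 x 217 mm) and bar size (21 x 107 mm) match the given ones, and the rail face comes out at board x = 84.5 mm. Next I'll put everything in the board frame and work out the first move.

```bash
cat >> h.py <<'E'
BC=np.array([0.547,-0.0552]); BY=np.radians(6.65)
def setb(): pass
def tob(P,c=BC,a=BY):
    q=np.asarray(P)[...,:2]-c; return np.stack([q[...,0]*np.cos(a)+q[...,1]*np.sin(a),-q[...,0]*np.sin(a)+q[...,1]*np.cos(a)],-1)
def fromb(b,c=BC,a=BY):
    x,y=b; return c+np.array([x*np.cos(a)-y*np.sin(a),x*np.sin(a)+y*np.cos(a)])
def delta(bxy,z,yaw=np.degrees(BY)):
    s=r.get_state(); T=R.from_euler("xyz",s["eef_rot"],degrees=True).as_matrix()
    w=np.array([*fromb(bxy),z])-s["tcp_pos"]
    t=np.radians(s["eef_rot"][2]-yaw)
    return T.T@w,t
def st():
    s=r.get_state(); a=np.degrees(BY)
    print("t",round(s["time_s"],2),"tcp",s["tcp_pos"].round(4),"board",tob(s["tcp_pos"]).round(4),"rot",s["eef_rot"].round(2),"F",s["contact_force"].round(2),"w",round(s["gripper_width"],4))
E
python3 - <<'E'
from h import *
pts={"sherd":((285/5+194.5),(378/5+119.5),.024),"pebble":(612/5+194.5,368/5+119.5,.02),"card":(415/5+194.5,406/5+119.5,.01),"jarlid":(398,177,.099),"stone":(128,168,.03),"fence nose":(208/5+194.5,160/5+119.5,.022),"corner":(118/5+194.5,116/5+119.5,.022)}
for k,v in pts.items():
    P=onplane("top",v[:2],v[2]); print(k,P.round(3),tob(P).round(3))
print(tob(np.array([.57778,-.09585])))
print(delta((-0.03,-0.044),0.20))
E
```

```text
sherd [0.466 0.005 0.024] [-0.074  0.069]
pebble [ 0.477 -0.178  0.02 ] [-0.084 -0.114]
card [ 0.454 -0.069  0.01 ] [-0.094 -0.003]
jarlid [ 0.512 -0.378  0.099] [-0.072 -0.317]
stone [0.532 0.35  0.03 ] [0.032 0.404]
fence nose [0.59  0.051 0.022] [0.055 0.101]
corner [0.614 0.103 0.022] [0.085 0.15 ]
[ 0.02586548 -0.04394096]
(array([0.46952555, 0.04327267, 0.42391755]), np.float64(0.1806562508119557))
```

>>> {"method": "apply_moves", "body": {"deltas": [{"tx":0.0375,"tz":0.0335,"turn":0.09,"gripper":0.05},{"tx":0.074,"tz":0.067,"turn":0.18},{"tx":0.111,"tz":0.1,"turn":0.18},{"tx":0.148,"tz":0.134,"turn":0.18},{"tx":0.185,"tz":0.167,"turn":0.18}]}}

```text
invalid input at $.deltas[0]: expected keys tx, ty, tz, turn, gripper
```

```bash
python3 -c "
from h import *
st(); print(delta((-0.03,-0.044),0.20))"
```

```text
t 0.1 tcp [ 0.1973 -0.6451  0.2427] board [-0.4157 -0.5454] rot [-8.992e+01  1.000e-02  1.700e+01] F [0.14 0.1  0.41] w 0.0879
(array([0.46952555, 0.04327267, 0.42391755]), np.float64(0.1806562508119557))
```

>>> {"method": "apply_moves", "body": {"deltas": [{"tx":0.0375,"ty":0,"tz":0.0335,"turn":0.09,"gripper":0.05},{"tx":0.074,"ty":0,"tz":0.067,"turn":0.18,"gripper":0.05},{"tx":0.111,"ty":0,"tz":0.1,"turn":0.18,"gripper":0.05},{"tx":0.148,"ty":0,"tz":0.134,"turn":0.18,"gripper":0.05},{"tx":0.185,"ty":0,"tz":0.167,"turn":0.18,"gripper":0.05}]}}

```text
time_s: 0.6
tcp_pos: [0.3258, -0.4298, 0.2433]
eef_rot: [-90.0, 0.0, 6.7]
contact_force: [0.8, -0.0, 0.6]
gripper_width: 0.0537
```

```bash
python3 -c "
from h import *
st(); print(delta((-0.03,-0.044),0.20))"
```

```text
t 0.6 tcp [ 0.3258 -0.4298  0.2433] board [-0.2631 -0.3465] rot [-8.998e+01  1.000e-02  6.670e+00] F [ 0.75 -0.04  0.62] w 0.0537
(array([0.23317939, 0.04333804, 0.30236311]), np.float64(0.0003172505004257327))
```

>>> {"method": "apply_moves", "body": {"deltas": [{"tx":0.03,"ty":0,"tz":0.039,"turn":0,"gripper":0.05},{"tx":0.06,"ty":0,"tz":0.078,"turn":0,"gripper":0.05},{"tx":0.09,"ty":0,"tz":0.117,"turn":0,"gripper":0.05},{"tx":0.12,"ty":0,"tz":0.156,"turn":0,"gripper":0.05},{"tx":0.15,"ty":0,"tz":0.195,"turn":0,"gripper":0.05}]}}

```text
time_s: 1.1
tcp_pos: [0.4521, -0.2185, 0.2436]
eef_rot: [-90.0, -0.0, 6.7]
contact_force: [0.8, -0.9, 0.2]
gripper_width: 0.0498
```

```bash
python3 -c "
from h import *
st(); print(delta((-0.03,-0.044),0.20))"
```

```text
t 1.1 tcp [ 0.4521 -0.2185  0.2436] board [-0.1131 -0.1513] rot [-9.0e+01 -1.0e-02  6.7e+00] F [ 0.82 -0.86  0.22] w 0.0498
(array([0.08321061, 0.04361694, 0.10718135]), np.float64(0.0007991367294942739))
```

>>> {"method": "apply_moves", "body": {"deltas": [{"tx":0.03,"ty":0.01,"tz":0.036,"turn":0,"gripper":0.05},{"tx":0.06,"ty":0.02,"tz":0.072,"turn":0,"gripper":0.05},{"tx":0.083,"ty":0.03,"tz":0.107,"turn":0,"gripper":0.05},{"tx":0.083,"ty":0.044,"tz":0.107,"turn":0,"gripper":0.05},{"tx":0.083,"ty":0.044,"tz":0.107,"turn":0,"gripper":0.05}]}}

```text
time_s: 1.6
tcp_pos: [0.5207, -0.1034, 0.1974]
eef_rot: [-90.0, 0.2, 6.8]
contact_force: [-0.2, -0.1, -0.2]
gripper_width: 0.0499
```

Run:
```python
from h import *
st()
p,d=capture("wrist"); np.savez("w1.npz",p=p,d=d); cv2.imwrite("pics/w1.png",cv2.cvtColor(p,cv2.COLOR_RGB2BGR))
print(delta((-0.03,-0.044),0.031))
```

```text
t 1.6 tcp [ 0.5207 -0.1034  0.1974] board [-0.0317 -0.0448] rot [-89.97   0.24   6.8 ] F [-0.18 -0.12 -0.24] w 0.0499
(array([0.0020376 , 0.16757703, 0.00167831]), np.float64(0.001705160735410481))
```

View pics/w1.png

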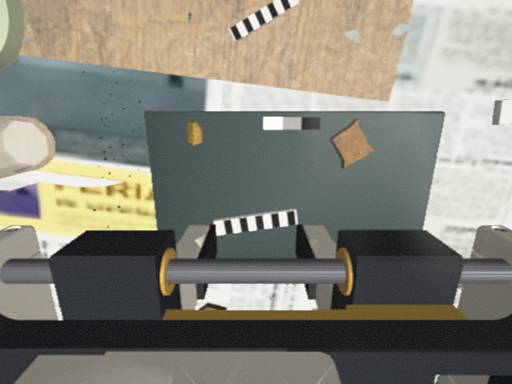

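The wrist view shows the bar at about (215..298, 210..235), beyond the fingers. The sherd (352,143) and pebble (195,133) are well clear. I'll check the bar's centre from this view.

```bash
cat >> h.py <<'E'
def wplane(uv,z,pos,rot):
    i=camera_info("wrist"); K=i["K"]; T=i["tool_from_camera"]
    Rt=R.from_euler("xyz",rot,degrees=True).as_matrix()
    u,v=uv; d=Rt@T[:3,:3]@np.array([(u-K[0,2])/K[0,0],-(v-K[1,2])/K[1,1],-1.]); e=np.array(pos)+Rt@T[:3,3]
    return e+d*(z-e[2])/d[2]
E
python3 - <<'E'
from h import *
pos=[0.5207,-0.1034,0.1974]; rot=[-89.97,0.24,6.8]
for n,uv,z in [("bar",(215,222),.019),("bar",(297,210),.019),("bar",(299,222),.019),("bar",(217,235),.019),("board",(146,111),.01),("board",(443,111),.01)]:
    print(n,tob(wplane(uv,z,pos,rot)).round(4))
E
```

```text
bar [ 0.0261 -0.0963]
bar [0.0099 0.0059]
bar [0.026  0.0092]
bar [ 0.044  -0.0945]
board [-0.1074 -0.1712]
board [-0.108   0.1695]
```

>>> {"method": "apply_moves", "body": {"deltas": [{"tx":0.002,"ty":0.045,"tz":0.001,"turn":0,"gripper":0.05},{"tx":0.002,"ty":0.09,"tz":0.001,"turn":0,"gripper":0.05},{"tx":0.002,"ty":0.13,"tz":0.001,"turn":0,"gripper":0.05},{"tx":0.002,"ty":0.155,"tz":0.001,"turn":0,"gripper":0.05},{"tx":0.002,"ty":0.166,"tz":0.001,"turn":0,"gripper":0.05}]}}

```text
time_s: 2.15
tcp_pos: [0.5222, -0.1045, 0.0319]
eef_rot: [-90.0, 0.2, 6.6]
contact_force: [-0.4, -0.0, 1.4]
gripper_width: 0.0501
```

>>> {"method": "apply_moves", "body": {"deltas": [{"tx":0.004,"ty":0,"tz":0,"turn":0,"gripper":0.05},{"tx":0.008,"ty":0,"tz":0,"turn":0,"gripper":0.05},{"tx":0.012,"ty":0,"tz":0,"turn":0,"gripper":0.05},{"tx":0.016,"ty":0,"tz":0,"turn":0,"gripper":0.05},{"tx":0.02,"ty":0,"tz":0,"turn":0,"gripper":0.05}]}}

```text
time_s: 2.65
tcp_pos: [0.5444, -0.1009, 0.0345]
eef_rot: [-90.0, -0.1, 6.7]
contact_force: [0.5, -0.1, 0.3]
gripper_width: 0.0499
```

Run:
```python
from h import *
st()
```

```text
t 2.65 tcp [ 0.5444 -0.1009  0.0345] board [-0.0079 -0.0451] rot [-90.   -0.1   6.7] F [ 0.49 -0.12  0.32] w 0.0499
```

>>> {"method": "apply_moves", "body": {"deltas": [{"tx":0,"ty":0.003,"tz":0,"turn":0,"gripper":0.05},{"tx":0,"ty":0.003,"tz":0,"turn":0,"gripper":0.05}]}}

```text
time_s: 2.85
tcp_pos: [0.5432, -0.101, 0.0303]
eef_rot: [-90.0, 0.0, 6.7]
contact_force: [-0.4, -1.0, 0.1]
gripper_width: 0.0499
```

>>> {"method": "apply_moves", "body": {"deltas": [{"tx":0.003,"ty":0,"tz":0,"turn":0,"gripper":0.05},{"tx":0.006,"ty":0,"tz":0,"turn":0,"gripper":0.05},{"tx":0.009,"ty":0,"tz":0,"turn":0,"gripper":0.05},{"tx":0.012,"ty":0,"tz":0,"turn":0,"gripper":0.05},{"tx":0.015,"ty":0,"tz":0,"turn":0,"gripper":0.05}]}}

```text
time_s: 3.35
tcp_pos: [0.5586, -0.0992, 0.0305]
eef_rot: [-90.0, 0.0, 6.7]
contact_force: [-0.2, 0.2, 0.2]
gripper_width: 0.0501
```

Run:
```python
from h import *
st()
p,d=capture("top"); c=p[120:220,195:345]
cv2.imwrite("pics/t2.png",cv2.cvtColor(cv2.resize(c,None,fx=5,fy=5,interpolation=cv2.INTER_NEAREST),cv2.COLOR_RGB2BGR))
p,d=capture("side"); c=p[125:235,175:305]
cv2.imwrite("pics/s2.png",cv2.cvtColor(cv2.resize(c,None,fx=5,fy=5,interpolation=cv2.INTER_CUBIC),cv2.COLOR_RGB2BGR))
```

```text
t 3.35 tcp [ 0.5586 -0.0992  0.0305] board [ 0.0064 -0.0451] rot [-90.     0.     6.69] F [-0.15  0.24  0.16] w 0.0501
```

View pics/s2.png

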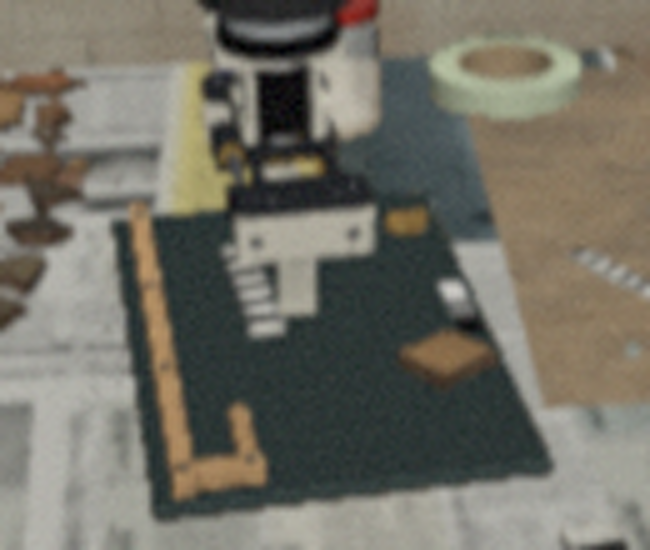

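View pics/t2.png

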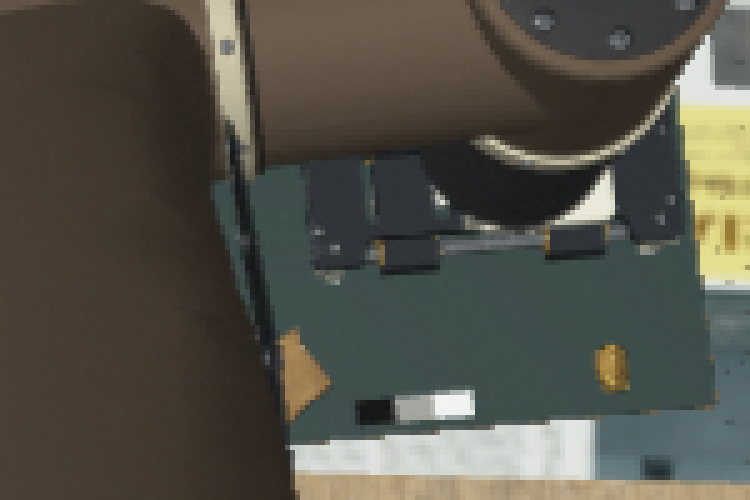

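The side view shows the fingers at the bar's near side, with the bar's near end at about (265,328), pushed and turning towards parallel. The top view is hidden by the arm. I'll continue.

>>> {"method": "apply_moves", "body": {"deltas": [{"tx":0.004,"ty":0,"tz":0,"turn":0,"gripper":0.05},{"tx":0.008,"ty":0,"tz":0,"turn":0,"gripper":0.05},{"tx":0.012,"ty":0,"tz":0,"turn":0,"gripper":0.05},{"tx":0.016,"ty":0,"tz":0,"turn":0,"gripper":0.05},{"tx":0.02,"ty":0,"tz":0,"turn":0,"gripper":0.05}]}}

```text
time_s: 3.95
tcp_pos: [0.5785, -0.0969, 0.0306]
eef_rot: [-90.0, 0.0, 6.7]
contact_force: [-0.3, -0.5, -0.4]
gripper_width: 0.0501
```

>>> {"method": "apply_moves", "body": {"deltas": [{"tx":0.004,"ty":0,"tz":0,"turn":0,"gripper":0.05},{"tx":0.008,"ty":0,"tz":0,"turn":0,"gripper":0.05},{"tx":0.012,"ty":0,"tz":0,"turn":0,"gripper":0.05},{"tx":0.016,"ty":0,"tz":0,"turn":0,"gripper":0.05},{"tx":0.018,"ty":0,"tz":0,"turn":0,"gripper":0.05}]}}

```text
time_s: 4.45
tcp_pos: [0.5965, -0.0948, 0.0305]
eef_rot: [-90.0, -0.0, 6.7]
contact_force: [-0.1, 0.3, 0.6]
gripper_width: 0.05
```

Run:
```python
from h import *
st()
p,d=capture("side"); c=p[125:235,175:305]
cv2.imwrite("pics/s3.png",cv2.cvtColor(cv2.resize(c,None,fx=5,fy=5,interpolation=cv2.INTER_CUBIC),cv2.COLOR_RGB2BGR))
```

```text
t 4.45 tcp [ 0.5965 -0.0948  0.0305] board [ 0.0446 -0.0451] rot [-9.00e+01 -1.00e-02  6.69e+00] F [-0.1   0.35  0.64] w 0.05
```

View pics/s3.png

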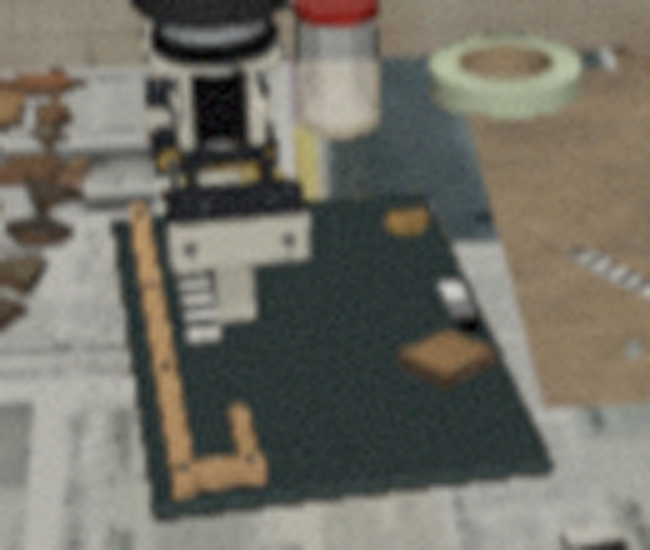

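The bar is now parallel to the rail, about 10 mm off it (bar at 190–215 px, rail at about 165). I'll make the final approach in small steps.

>>> {"method": "apply_moves", "body": {"deltas": [{"tx":0.002,"ty":0,"tz":0,"turn":0,"gripper":0.05},{"tx":0.004,"ty":0,"tz":0,"turn":0,"gripper":0.05},{"tx":0.006,"ty":0,"tz":0,"turn":0,"gripper":0.05},{"tx":0.007,"ty":0,"tz":0,"turn":0,"gripper":0.05},{"tx":0.008,"ty":0,"tz":0,"turn":0,"gripper":0.05}]}}

```text
time_s: 5.0
tcp_pos: [0.604, -0.0939, 0.0305]
eef_rot: [-90.0, 0.0, 6.7]
contact_force: [-0.6, 0.3, -0.4]
gripper_width: 0.0502
```

>>> {"method": "apply_moves", "body": {"deltas": [{"tx":0.0005,"ty":0,"tz":0,"turn":0,"gripper":0.05},{"tx":0.001,"ty":0,"tz":0,"turn":0,"gripper":0.05}]}}

```text
time_s: 5.2
tcp_pos: [0.605, -0.0938, 0.0306]
eef_rot: [-90.0, -0.0, 6.7]
contact_force: [0.5, -0.8, 0.7]
gripper_width: 0.0498
```

>>> {"method": "apply_moves", "body": {"deltas": [{"tx":0.0005,"ty":0,"tz":0,"turn":0,"gripper":0.05},{"tx":0.001,"ty":0,"tz":0,"turn":0,"gripper":0.05}]}}

```text
time_s: 5.4
tcp_pos: [0.606, -0.0937, 0.0306]
eef_rot: [-90.0, -0.0, 6.7]
contact_force: [0.5, -0.7, -0.4]
gripper_width: 0.0501
```

>>> {"method": "apply_moves", "body": {"deltas": [{"tx":0.0005,"ty":0,"tz":0,"turn":0,"gripper":0.05},{"tx":0.001,"ty":0,"tz":0,"turn":0,"gripper":0.05}]}}

```text
time_s: 5.6
tcp_pos: [0.607, -0.0936, 0.0306]
eef_rot: [-90.0, -0.0, 6.7]
contact_force: [-0.1, -0.5, 0.4]
gripper_width: 0.0501
```

>>> {"method": "apply_moves", "body": {"deltas": [{"tx":0.0005,"ty":0,"tz":0,"turn":0,"gripper":0.05},{"tx":0.0005,"ty":0,"tz":0,"turn":0,"gripper":0.05}]}}

```text
time_s: 5.8
tcp_pos: [0.6071, -0.0936, 0.0305]
eef_rot: [-90.0, 0.0, 6.7]
contact_force: [-1.4, -0.1, 1.2]
gripper_width: 0.0494
```

>>> {"method": "apply_moves", "body": {"deltas": [{"tx":0.0005,"ty":0,"tz":0,"turn":0,"gripper":0.05},{"tx":0.0005,"ty":0,"tz":0,"turn":0,"gripper":0.05}]}}

```text
time_s: 6.0
tcp_pos: [0.6072, -0.0936, 0.0304]
eef_rot: [-90.0, 0.1, 6.7]
contact_force: [-3.9, -0.2, 3.4]
gripper_width: 0.0502
```

>>> {"method": "apply_moves", "body": {"deltas": [{"tx":0.0005,"ty":0,"tz":0,"turn":0,"gripper":0.05},{"tx":0.0005,"ty":0,"tz":0,"turn":0,"gripper":0.05}]}}

```text
time_s: 6.2
tcp_pos: [0.6073, -0.0935, 0.0304]
eef_rot: [-90.0, 0.1, 6.7]
contact_force: [-6.2, 0.9, 3.7]
gripper_width: 0.0502
```

Run:
```python
from h import *
st()
p,d=capture("side"); c=p[155:215,175:275]
cv2.imwrite("pics/s4.png",cv2.cvtColor(cv2.resize(c,None,fx=7,fy=7,interpolation=cv2.INTER_CUBIC),cv2.COLOR_RGB2BGR))
```

```text
t 6.2 tcp [ 0.6073 -0.0935  0.0304] board [ 0.0555 -0.0451] rot [-89.99   0.12   6.68] F [-6.24  0.87  3.74] w 0.0502
```

View pics/s4.png

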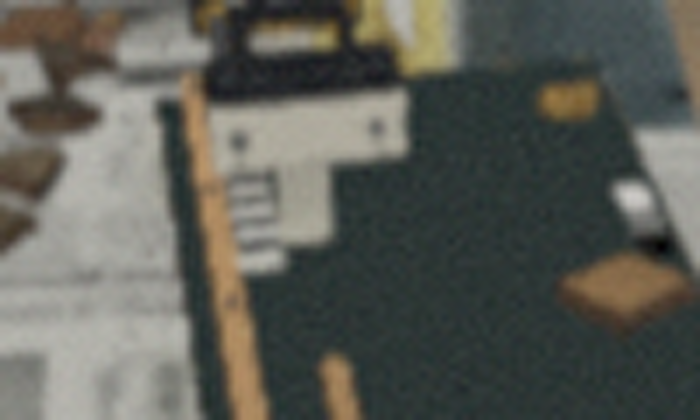

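The bar now lies flush with the rail. Next I'll retract, lift and look before the slide.

>>> {"method": "apply_moves", "body": {"deltas": [{"tx":-0.005,"ty":0,"tz":0,"turn":0,"gripper":0.05},{"tx":-0.015,"ty":0,"tz":0,"turn":0,"gripper":0.05},{"tx":-0.03,"ty":-0.03,"tz":0,"turn":0,"gripper":0.05},{"tx":-0.045,"ty":-0.07,"tz":-0.02,"turn":0,"gripper":0},{"tx":-0.06,"ty":-0.11,"tz":-0.04,"turn":0,"gripper":0}]}}

```text
time_s: 6.75
tcp_pos: [0.5526, -0.1402, 0.1415]
eef_rot: [-90.0, 0.0, 6.8]
contact_force: [1.4, 0.6, 0.3]
gripper_width: 0.0393
```

>>> {"method": "apply_moves", "body": {"deltas": [{"tx":-0.015,"ty":-0.02,"tz":-0.03,"turn":0,"gripper":0},{"tx":-0.025,"ty":-0.03,"tz":-0.05,"turn":0,"gripper":0},{"tx":-0.025,"ty":-0.03,"tz":-0.05,"turn":0,"gripper":0}]}}

```text
time_s: 7.05
tcp_pos: [0.5344, -0.1947, 0.1728]
eef_rot: [-90.1, -0.3, 6.6]
contact_force: [0.4, 0.0, 0.2]
gripper_width: 0.0157
```

Run:
```python
from h import *
st()
p,d=capture("wrist"); cv2.imwrite("pics/w5.png",cv2.cvtColor(p,cv2.COLOR_RGB2BGR))
st()
p,d=capture("side"); c=p[155:235,185:295]
cv2.imwrite("pics/s5.png",cv2.cvtColor(cv2.resize(c,None,fx=7,fy=7,interpolation=cv2.INTER_CUBIC),cv2.COLOR_RGB2BGR))
```

```text
t 7.05 tcp [ 0.5344 -0.1947  0.1728] board [-0.0287 -0.1371] rot [-90.06  -0.25   6.57] F [0.39 0.02 0.15] w 0.0157
t 7.1 tcp [ 0.5343 -0.1936  0.1716] board [-0.0286 -0.136 ] rot [-90.02  -0.17   6.57] F [-0.23 -0.26 -0.04] w 0.0114
```

View pics/w5.png

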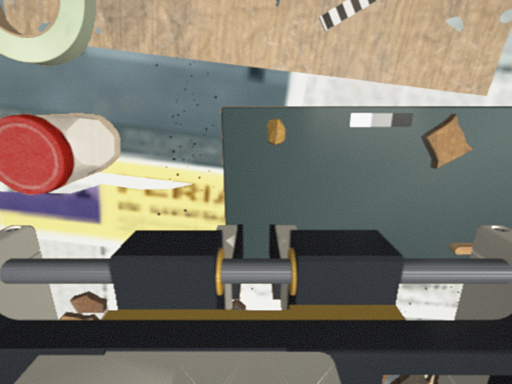

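View pics/s5.png

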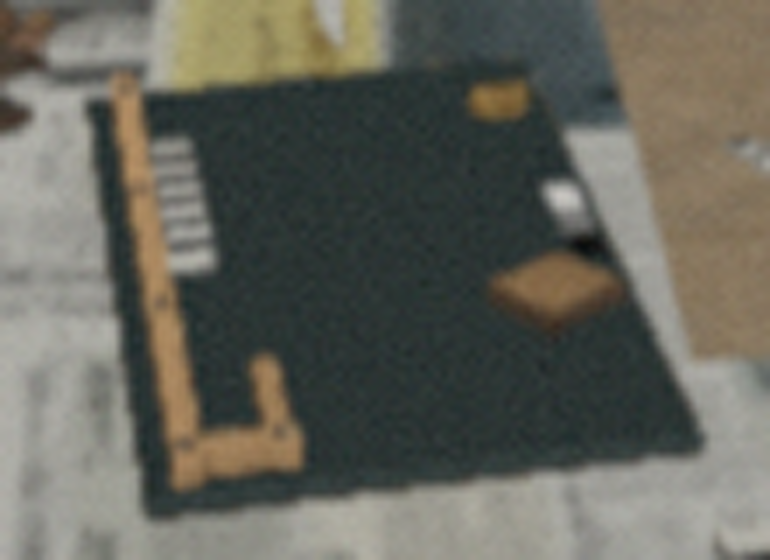

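The side view shows the bar flush along the rail, its far end at about (150–190, 140) and its near end at about (170–217, 272), clear of the pocket. The sherd and pebble haven't moved. I'll measure the bar's corners.

Run:
```python
from h import *
for n,(u,v),z in [("far in",(190,138),.019),("near in",(216,250),.019),("near in bottom",(217,272),.010),("far rail",(152,141),.019),("near rail",(168,254),.019),("fence nose top",(264,352),.022),("pocket end",(188,437),.022)]:
    print(n,tob(onplane("side",(u/7+184.5,v/7+154.5),z)).round(4))
print(delta((0.072,-0.15),0.10))
```

```text
far in [ 0.0649 -0.1007]
near in [0.0639 0.0052]
near in bottom [0.0643 0.0085]
far rail [ 0.0823 -0.1014]
near rail [0.0844 0.0043]
fence nose top [0.0539 0.0959]
pocket end [0.0895 0.1504]
(array([ 0.10050033,  0.07089337, -0.01460557]), np.float64(-0.0006083792822885233))
```

>>> {"method": "apply_moves", "body": {"deltas": [{"tx":0.035,"ty":0,"tz":-0.007,"turn":0,"gripper":0},{"tx":0.07,"ty":0.02,"tz":-0.014,"turn":0,"gripper":0},{"tx":0.1,"ty":0.05,"tz":-0.0145,"turn":0,"gripper":0},{"tx":0.1,"ty":0.08,"tz":-0.0145,"turn":0,"gripper":0},{"tx":0.1,"ty":0.08,"tz":-0.0145,"turn":0,"gripper":0}]}}

```text
time_s: 7.65
tcp_pos: [0.6327, -0.1938, 0.0843]
eef_rot: [-89.9, 0.5, 6.7]
contact_force: [-1.2, 0.4, 0.2]
gripper_width: 0.0
```

Run:
```python
from h import *
st()
print(delta((0.072,-0.15),0.0305))
```

```text
t 7.65 tcp [ 0.6327 -0.1938  0.0843] board [ 0.0691 -0.1476] rot [-89.86   0.55   6.71] F [-1.23  0.36  0.15] w 0.0
(array([ 0.00342563,  0.05373339, -0.00254976]), np.float64(0.0010138881047841877))
```

>>> {"method": "apply_moves", "body": {"deltas": [{"tx":0,"ty":0.02,"tz":0,"turn":0,"gripper":0},{"tx":0,"ty":0.035,"tz":0,"turn":0,"gripper":0},{"tx":0,"ty":0.035,"tz":0,"turn":0,"gripper":0}]}}

```text
time_s: 7.95
tcp_pos: [0.634, -0.1949, 0.054]
eef_rot: [-90.0, 0.2, 6.7]
contact_force: [-0.3, 0.2, -0.6]
gripper_width: 0.0007
```

Run:
```python
from h import *
st()
print(delta((0.072,-0.15),0.0305))
```

```text
t 7.95 tcp [ 0.634  -0.1949  0.054 ] board [ 0.0702 -0.1488] rot [-89.95   0.19   6.7 ] F [-0.25  0.22 -0.63] w 0.0007
(array([ 0.00182934,  0.02350593, -0.00119191]), np.float64(0.0008403718036139556))
```

>>> {"method": "apply_moves", "body": {"deltas": [{"tx":0.001,"ty":0.01,"tz":0,"turn":0,"gripper":0},{"tx":0.001,"ty":0.018,"tz":0,"turn":0,"gripper":0},{"tx":0.001,"ty":0.021,"tz":0,"turn":0,"gripper":0},{"tx":0.001,"ty":0.021,"tz":0,"turn":0,"gripper":0}]}}

```text
time_s: 8.35
tcp_pos: [0.6362, -0.1953, 0.0342]
eef_rot: [-90.0, 0.0, 6.7]
contact_force: [-0.4, -0.3, 0.4]
gripper_width: 0.0
```

Run:
```python
from h import *
st()
print(delta((0.072,-0.15),0.0305))
```

```text
t 8.35 tcp [ 0.6362 -0.1953  0.0342] board [ 0.0724 -0.1495] rot [-8.999e+01  4.000e-02  6.690e+00] F [-0.44 -0.28  0.38] w 0.0
(array([-0.00039099,  0.00369745, -0.00046328]), np.float64(0.0006430131879698752))
```

>>> {"method": "apply_moves", "body": {"deltas": [{"tx":0,"ty":0.0035,"tz":0,"turn":0,"gripper":0},{"tx":0,"ty":0.0035,"tz":0,"turn":0,"gripper":0},{"tx":0,"ty":0.0035,"tz":0.005,"turn":0,"gripper":0},{"tx":0,"ty":0.0035,"tz":0.01,"turn":0,"gripper":0},{"tx":0,"ty":0.0035,"tz":0.015,"turn":0,"gripper":0}]}}

```text
time_s: 8.85
tcp_pos: [0.6348, -0.1799, 0.0312]
eef_rot: [-90.0, -0.0, 6.7]
contact_force: [0.3, 0.3, -0.3]
gripper_width: 0.0007
```

>>> {"method": "apply_moves", "body": {"deltas": [{"tx":0,"ty":0,"tz":0.004,"turn":0,"gripper":0},{"tx":0,"ty":0,"tz":0.008,"turn":0,"gripper":0},{"tx":0,"ty":0,"tz":0.012,"turn":0,"gripper":0},{"tx":0,"ty":0,"tz":0.016,"turn":0,"gripper":0},{"tx":0,"ty":0,"tz":0.02,"turn":0,"gripper":0}]}}

```text
time_s: 9.35
tcp_pos: [0.6325, -0.1602, 0.0311]
eef_rot: [-90.0, -0.0, 6.7]
contact_force: [-0.4, -0.6, 0.8]
gripper_width: 0.0004
```

Run:
```python
from h import *
st()
p,d=capture("side"); c=p[125:235,175:305]
cv2.imwrite("pics/s6.png",cv2.cvtColor(cv2.resize(c,None,fx=5,fy=5,interpolation=cv2.INTER_CUBIC),cv2.COLOR_RGB2BGR))
```

```text
t 9.35 tcp [ 0.6325 -0.1602  0.0311] board [ 0.0727 -0.1142] rot [-9.00e+01 -1.00e-02  6.69e+00] F [-0.35 -0.61  0.77] w 0.0004
```

View pics/s6.png

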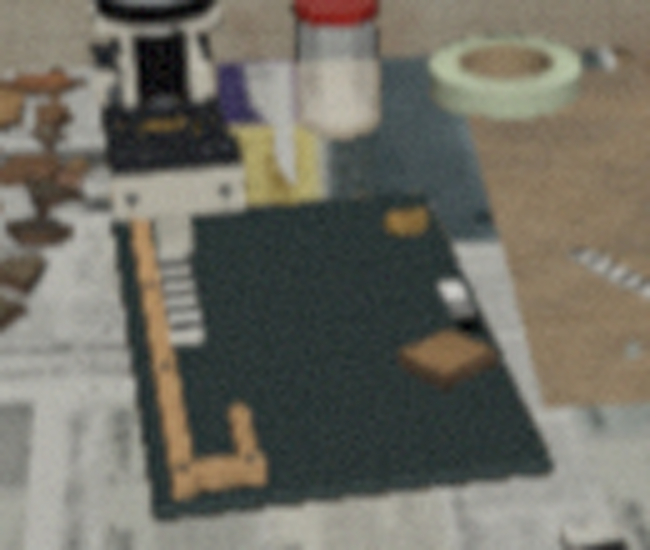

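The finger back now meets the bar's far end at (175,257), with the bar flush along the rail. I'll slide on.

>>> {"method": "apply_moves", "body": {"deltas": [{"tx":0,"ty":0,"tz":0.005,"turn":0,"gripper":0},{"tx":0,"ty":0,"tz":0.01,"turn":0,"gripper":0},{"tx":0,"ty":0,"tz":0.015,"turn":0,"gripper":0},{"tx":0,"ty":0,"tz":0.02,"turn":0,"gripper":0},{"tx":0,"ty":0,"tz":0.025,"turn":0,"gripper":0}]}}

```text
time_s: 9.9
tcp_pos: [0.6295, -0.1353, 0.0311]
eef_rot: [-90.0, 0.0, 6.7]
contact_force: [0.3, -0.9, -0.5]
gripper_width: 0.0002
```

>>> {"method": "apply_moves", "body": {"deltas": [{"tx":0,"ty":0,"tz":0.005,"turn":0,"gripper":0},{"tx":0,"ty":0,"tz":0.01,"turn":0,"gripper":0},{"tx":0,"ty":0,"tz":0.015,"turn":0,"gripper":0},{"tx":0,"ty":0,"tz":0.02,"turn":0,"gripper":0},{"tx":0,"ty":0,"tz":0.025,"turn":0,"gripper":0}]}}

```text
time_s: 10.4
tcp_pos: [0.6266, -0.1105, 0.0311]
eef_rot: [-90.0, -0.0, 6.7]
contact_force: [-0.1, 0.5, 0.1]
gripper_width: 0.0008
```

Run:
```python
from h import *
st()
p,d=capture("side"); c=p[125:235,175:305]
cv2.imwrite("pics/s7.png",cv2.cvtColor(cv2.resize(c,None,fx=5,fy=5,interpolation=cv2.INTER_CUBIC),cv2.COLOR_RGB2BGR))
```

```text
t 10.4 tcp [ 0.6266 -0.1105  0.0311] board [ 0.0727 -0.0641] rot [-90.    -0.     6.69] F [-0.11  0.49  0.08] w 0.0008
```

View pics/s7.png

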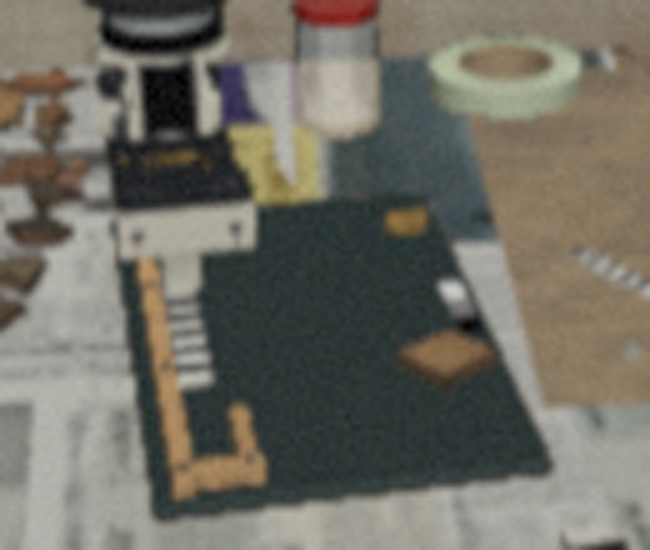

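The bar is sliding straight, its leading end at about (195,387), just short of the pocket mouth and still on the rail.

>>> {"method": "apply_moves", "body": {"deltas": [{"tx":0,"ty":0,"tz":0.005,"turn":0,"gripper":0},{"tx":0,"ty":0,"tz":0.01,"turn":0,"gripper":0},{"tx":0,"ty":0,"tz":0.015,"turn":0,"gripper":0},{"tx":0,"ty":0,"tz":0.02,"turn":0,"gripper":0},{"tx":0,"ty":0,"tz":0.025,"turn":0,"gripper":0}]}}

```text
time_s: 10.95
tcp_pos: [0.6236, -0.0856, 0.0311]
eef_rot: [-90.0, 0.0, 6.7]
contact_force: [-0.1, 0.1, 0.6]
gripper_width: 0.0008
```

>>> {"method": "apply_moves", "body": {"deltas": [{"tx":0,"ty":0,"tz":0.004,"turn":0,"gripper":0},{"tx":0,"ty":0,"tz":0.008,"turn":0,"gripper":0},{"tx":0,"ty":0,"tz":0.012,"turn":0,"gripper":0},{"tx":0,"ty":0,"tz":0.016,"turn":0,"gripper":0},{"tx":0,"ty":0,"tz":0.02,"turn":0,"gripper":0}]}}

```text
time_s: 11.45
tcp_pos: [0.6213, -0.0659, 0.031]
eef_rot: [-90.0, 0.0, 6.7]
contact_force: [-1.0, -0.5, -0.6]
gripper_width: 0.0007
```

Run:
```python
from h import *
st()
p,d=capture("side"); c=p[155:235,185:295]
cv2.imwrite("pics/s8.png",cv2.cvtColor(cv2.resize(c,None,fx=7,fy=7,interpolation=cv2.INTER_CUBIC),cv2.COLOR_RGB2BGR))
```

```text
t 11.45 tcp [ 0.6213 -0.0659  0.031 ] board [ 0.0726 -0.0192] rot [-90.     0.     6.69] F [-1.   -0.53 -0.6 ] w 0.0007
```

View pics/s8.png

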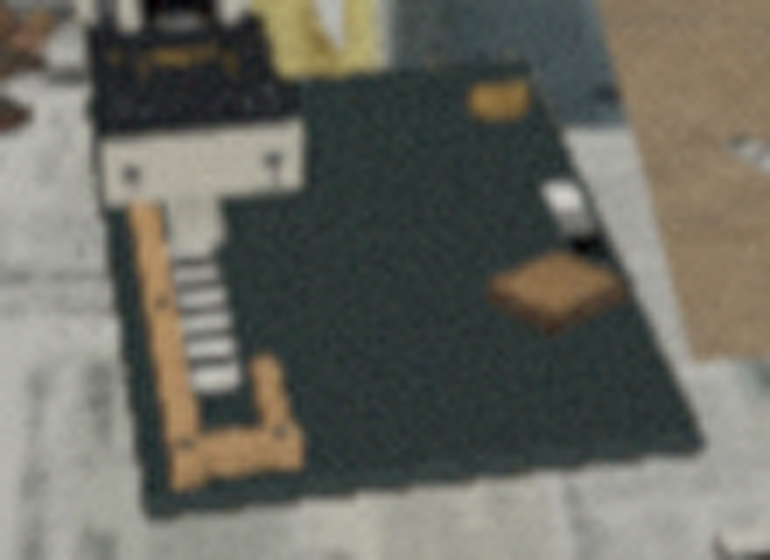

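The leading end (215,385) has entered the mouth between the rail and the fence, straight.

>>> {"method": "apply_moves", "body": {"deltas": [{"tx":0,"ty":0,"tz":0.004,"turn":0,"gripper":0},{"tx":0,"ty":0,"tz":0.008,"turn":0,"gripper":0},{"tx":0,"ty":0,"tz":0.012,"turn":0,"gripper":0},{"tx":0,"ty":0,"tz":0.016,"turn":0,"gripper":0},{"tx":0,"ty":0,"tz":0.02,"turn":0,"gripper":0}]}}

```text
time_s: 12.0
tcp_pos: [0.619, -0.046, 0.0311]
eef_rot: [-90.0, -0.0, 6.7]
contact_force: [0.7, -0.3, -0.4]
gripper_width: 0.0006
```

>>> {"method": "apply_moves", "body": {"deltas": [{"tx":0,"ty":0,"tz":0.003,"turn":0,"gripper":0},{"tx":0,"ty":0,"tz":0.006,"turn":0,"gripper":0},{"tx":0,"ty":0,"tz":0.009,"turn":0,"gripper":0},{"tx":0,"ty":0,"tz":0.012,"turn":0,"gripper":0},{"tx":0,"ty":0,"tz":0.014,"turn":0,"gripper":0}]}}

```text
time_s: 12.5
tcp_pos: [0.6174, -0.0322, 0.0311]
eef_rot: [-90.0, -0.0, 6.7]
contact_force: [-0.9, -0.4, -0.5]
gripper_width: 0.0004
```

Run:
```python
from h import *
st()
p,d=capture("side"); c=p[155:235,185:295]
cv2.imwrite("pics/s9.png",cv2.cvtColor(cv2.resize(c,None,fx=7,fy=7,interpolation=cv2.INTER_CUBIC),cv2.COLOR_RGB2BGR))
```

```text
t 12.5 tcp [ 0.6174 -0.0322  0.0311] board [0.0726 0.0147] rot [-90.   -0.    6.7] F [-0.88 -0.38 -0.47] w 0.0004
```

View pics/s9.png

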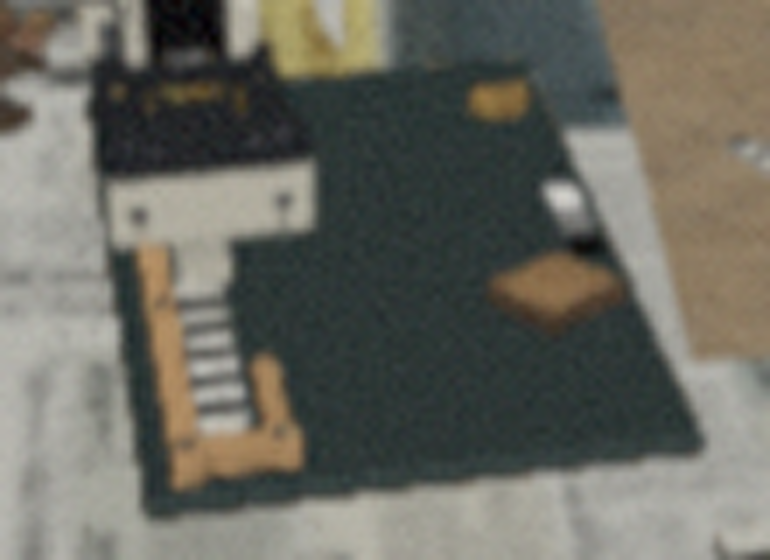

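The leading end (222,428) is nearly at the end stop. I'll go on in slow, force-watched steps.

>>> {"method": "apply_moves", "body": {"deltas": [{"tx":0,"ty":0,"tz":0.001,"turn":0,"gripper":0},{"tx":0,"ty":0,"tz":0.002,"turn":0,"gripper":0},{"tx":0,"ty":0,"tz":0.003,"turn":0,"gripper":0},{"tx":0,"ty":0,"tz":0.004,"turn":0,"gripper":0}]}}

```text
time_s: 12.95
tcp_pos: [0.617, -0.0285, 0.0311]
eef_rot: [-90.0, 0.0, 6.7]
contact_force: [0.9, -0.3, -0.3]
gripper_width: 0.0003
```

>>> {"method": "apply_moves", "body": {"deltas": [{"tx":0,"ty":0,"tz":0.001,"turn":0,"gripper":0},{"tx":0,"ty":0,"tz":0.002,"turn":0,"gripper":0}]}}

```text
time_s: 13.15
tcp_pos: [0.6167, -0.0264, 0.0311]
eef_rot: [-90.0, 0.0, 6.7]
contact_force: [-0.4, -1.0, 0.0]
gripper_width: 0.0004
```

>>> {"method": "apply_moves", "body": {"deltas": [{"tx":0,"ty":0,"tz":0.0005,"turn":0,"gripper":0},{"tx":0,"ty":0,"tz":0.001,"turn":0,"gripper":0}]}}

```text
time_s: 13.35
tcp_pos: [0.6166, -0.0254, 0.0311]
eef_rot: [-90.0, -0.0, 6.7]
contact_force: [0.6, 0.3, -0.2]
gripper_width: 0.0004
```

>>> {"method": "apply_moves", "body": {"deltas": [{"tx":0,"ty":0,"tz":0.0005,"turn":0,"gripper":0},{"tx":0,"ty":0,"tz":0.001,"turn":0,"gripper":0}]}}

```text
time_s: 13.55
tcp_pos: [0.6165, -0.0244, 0.0311]
eef_rot: [-90.0, -0.0, 6.7]
contact_force: [0.2, -0.4, 0.0]
gripper_width: 0.0004
```

>>> {"method": "apply_moves", "body": {"deltas": [{"tx":0,"ty":0,"tz":0.0005,"turn":0,"gripper":0},{"tx":0,"ty":0,"tz":0.001,"turn":0,"gripper":0}]}}

```text
time_s: 13.75
tcp_pos: [0.6164, -0.0234, 0.0311]
eef_rot: [-90.0, -0.0, 6.7]
contact_force: [0.1, -1.0, -0.5]
gripper_width: 0.0007
```

>>> {"method": "apply_moves", "body": {"deltas": [{"tx":0,"ty":0,"tz":0.0005,"turn":0,"gripper":0},{"tx":0,"ty":0,"tz":0.001,"turn":0,"gripper":0}]}}

```text
time_s: 13.95
tcp_pos: [0.6162, -0.0225, 0.0311]
eef_rot: [-90.0, 0.0, 6.7]
contact_force: [0.8, 0.2, 0.1]
gripper_width: -0.0
```

>>> {"method": "apply_moves", "body": {"deltas": [{"tx":0,"ty":0,"tz":0.0005,"turn":0,"gripper":0},{"tx":0,"ty":0,"tz":0.001,"turn":0,"gripper":0}]}}

```text
time_s: 14.15
tcp_pos: [0.6161, -0.0215, 0.0311]
eef_rot: [-90.0, -0.0, 6.7]
contact_force: [0.1, 0.1, 0.5]
gripper_width: 0.0004
```

>>> {"method": "apply_moves", "body": {"deltas": [{"tx":0,"ty":0,"tz":0.0005,"turn":0,"gripper":0},{"tx":0,"ty":0,"tz":0.001,"turn":0,"gripper":0}]}}

```text
time_s: 14.35
tcp_pos: [0.616, -0.0205, 0.0311]
eef_rot: [-90.0, 0.0, 6.7]
contact_force: [0.1, -0.5, -0.8]
gripper_width: 0.0007
```

Run:
```python
from h import *
st()
p,d=capture("side"); c=p[175:235,190:270]
cv2.imwrite("pics/s10.png",cv2.cvtColor(cv2.resize(c,None,fx=9,fy=9,interpolation=cv2.INTER_CUBIC),cv2.COLOR_RGB2BGR))
```

```text
t 14.35 tcp [ 0.616  -0.0205  0.0311] board [0.0726 0.0265] rot [-90.     0.     6.69] F [ 0.12 -0.48 -0.76] w 0.0007
```

View pics/s10.png

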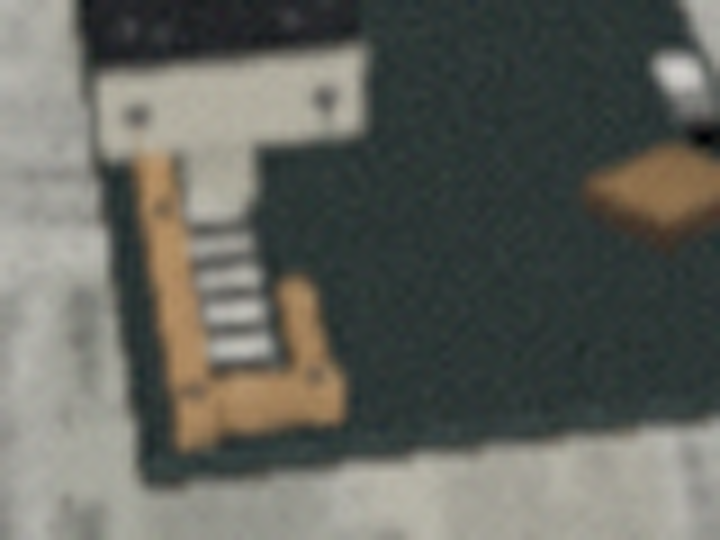

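There's still a thin dark gap at (245,372) between the bar's end and the stop, so I'll continue.

>>> {"method": "apply_moves", "body": {"deltas": [{"tx":0,"ty":0,"tz":0.0005,"turn":0,"gripper":0},{"tx":0,"ty":0,"tz":0.001,"turn":0,"gripper":0},{"tx":0,"ty":0,"tz":0.0015,"turn":0,"gripper":0}]}}

```text
time_s: 14.7
tcp_pos: [0.6159, -0.019, 0.0311]
eef_rot: [-90.0, -0.0, 6.7]
contact_force: [0.4, -0.9, 0.4]
gripper_width: 0.0004
```

>>> {"method": "apply_moves", "body": {"deltas": [{"tx":0,"ty":0,"tz":0.0005,"turn":0,"gripper":0},{"tx":0,"ty":0,"tz":0.001,"turn":0,"gripper":0}]}}

```text
time_s: 14.9
tcp_pos: [0.6157, -0.018, 0.0311]
eef_rot: [-90.0, -0.0, 6.7]
contact_force: [0.2, -0.3, -0.5]
gripper_width: 0.0004
```

>>> {"method": "apply_moves", "body": {"deltas": [{"tx":0,"ty":0,"tz":0.0005,"turn":0,"gripper":0},{"tx":0,"ty":0,"tz":0.001,"turn":0,"gripper":0}]}}

```text
time_s: 15.1
tcp_pos: [0.6155, -0.0176, 0.0311]
eef_rot: [-90.0, 0.0, 6.7]
contact_force: [-0.1, -6.7, -0.4]
gripper_width: 0.0006
```

>>> {"method": "apply_moves", "body": {"deltas": [{"tx":0,"ty":0,"tz":0.0005,"turn":0,"gripper":0},{"tx":0,"ty":0,"tz":0.001,"turn":0,"gripper":0}]}}

```text
time_s: 15.3
tcp_pos: [0.6153, -0.0174, 0.0311]
eef_rot: [-90.1, 0.1, 6.7]
contact_force: [1.7, -10.4, 0.7]
gripper_width: 0.0002
```

The force rose to 10 N, so the bar has met the end stop. I'll back off straight, lift and inspect.

>>> {"method": "apply_moves", "body": {"deltas": [{"tx":0,"ty":0,"tz":-0.003,"turn":0,"gripper":0},{"tx":0,"ty":0,"tz":-0.01,"turn":0,"gripper":0},{"tx":0,"ty":-0.01,"tz":-0.025,"turn":0,"gripper":0},{"tx":-0.02,"ty":-0.05,"tz":-0.05,"turn":0,"gripper":0},{"tx":-0.05,"ty":-0.09,"tz":-0.08,"turn":0,"gripper":0}]}}

```text
time_s: 15.8
tcp_pos: [0.5796, -0.0971, 0.1156]
eef_rot: [-90.0, 0.0, 6.8]
contact_force: [1.4, -1.2, 0.5]
gripper_width: 0.0004
```

>>> {"method": "apply_moves", "body": {"deltas": [{"tx":-0.02,"ty":-0.03,"tz":-0.03,"turn":0,"gripper":0},{"tx":-0.04,"ty":-0.06,"tz":-0.06,"turn":0,"gripper":0},{"tx":-0.06,"ty":-0.08,"tz":-0.1,"turn":0,"gripper":0},{"tx":-0.08,"ty":-0.1,"tz":-0.14,"turn":0,"gripper":0},{"tx":-0.1,"ty":-0.1,"tz":-0.18,"turn":0,"gripper":0}]}}

```text
time_s: 16.3
tcp_pos: [0.5015, -0.2891, 0.2191]
eef_rot: [-90.2, -0.3, 6.7]
contact_force: [1.2, 0.1, -0.2]
gripper_width: 0.0004
```

Run:
```python
from h import *
st()
p,d=capture("side"); c=p[155:235,185:295]
cv2.imwrite("pics/s11.png",cv2.cvtColor(cv2.resize(c,None,fx=7,fy=7,interpolation=cv2.INTER_CUBIC),cv2.COLOR_RGB2BGR))
p,d=capture("top"); c=p[120:220,195:345]
cv2.imwrite("pics/t11.png",cv2.cvtColor(cv2.resize(c,None,fx=5,fy=5,interpolation=cv2.INTER_NEAREST),cv2.COLOR_RGB2BGR))
```

```text
t 16.3 tcp [ 0.5015 -0.2891  0.2191] board [-0.0723 -0.227 ] rot [-90.16  -0.35   6.73] F [ 1.15  0.1  -0.23] w 0.0004
```

View pics/s11.png

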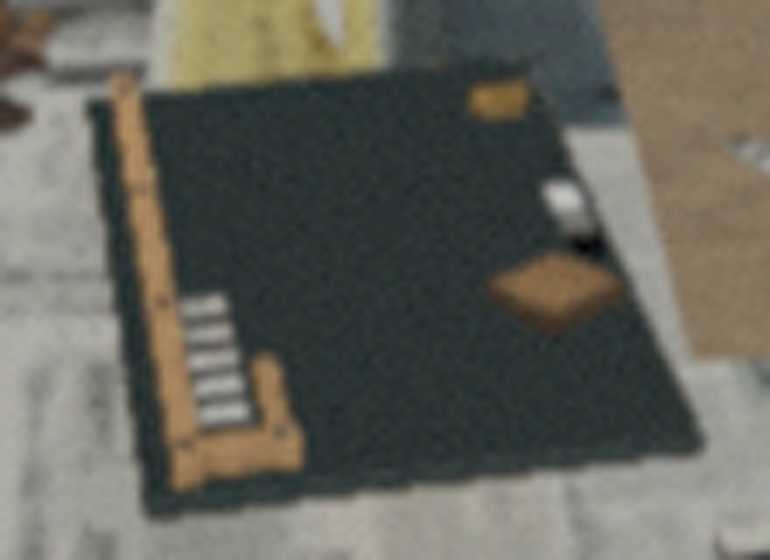

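View pics/t11.png

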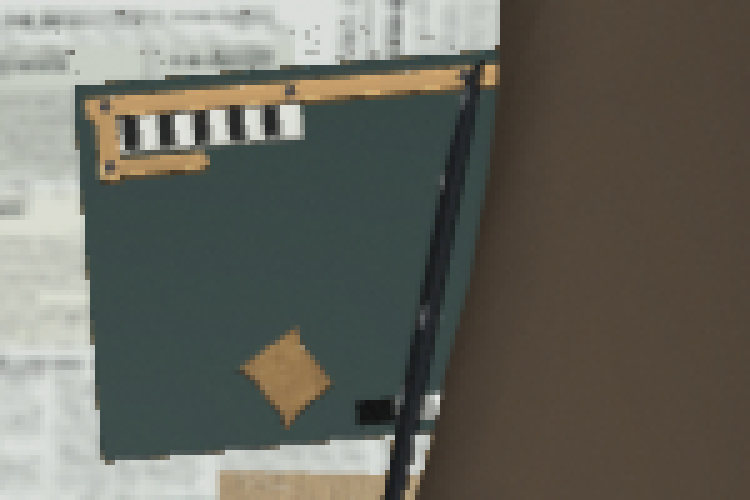

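Both views show the bar in the pocket against the rail and the end stop, spanning (120,115)–(304,140) in the top crop. I'll check the numbers.

Run:
```python
from h import *
st()
p,d=capture("top")
h=cv2.cvtColor(p,cv2.COLOR_RGB2HSV)
m=np.zeros(p.shape[:2],np.uint8)
g=(((p.min(2)>95)&(h[...,1]<45))|(p.max(2)<35))
m[136:155,217:260]=g[136:155,217:260]
n,l,s,_=cv2.connectedComponentsWithStats(m,connectivity=8); print(s.tolist())
print("".join("".join("#" if v else "." for v in row)+"\n" for row in m[136:155,215:262]))
ys,xs=np.nonzero(m); P=planepts("top",np.c_[xs,ys].astype(float),.019); c,sz,a=rect(P); print(tob(c),sz,a,a-6.65)
for n,q in [("right top",(304,103)),("right bottom",(304,138)),("left top",(120,115)),("left bottom",(120,151))]:
    print(n,tob(onplane("top",(q[0]/5+194.5,q[1]/5+119.5),.019)).round(4))
# line fit along the bar's fence-side edge outside and centreline
cs=[(x,ys[xs==x].mean()) for x in np.unique(xs)]
Q=tob(planepts("top",cs,.019)); f=np.polyfit(Q[:,1],Q[:,0],1); print("centreline slope rad",f, "x at .0975",np.polyval(f,.0975))
```

```text
t 16.4 tcp [ 0.4991 -0.2909  0.2162] board [-0.0749 -0.2285] rot [-90.05  -0.1    6.43] F [ 0.41  0.04 -0.5 ] w 0.0005
[[0, 0, 512, 384, 196433], [222, 141, 26, 10, 132], [249, 141, 7, 7, 35], [219, 144, 2, 7, 8]]
...............................................
...............................................
...............................................
...............................................
...............................................
.............................####...####.......
................##...#####...####...####.......
........####..#####..#####...####...#####......
....#...####..#####...####...####...#####......
....#...####..#####...####...####...#####......
....#...####...####...####...####...#####......
....#...####...####...####...####.#######......
....#...####...####..##########................
....#..##############..........................
....##.#.......................................
...............................................
...............................................
...............................................
...............................................

[0.07403926 0.09696392] [ 21.45404625 103.80885315] 6.150591850280762 -0.49940814971923864
right top [0.0844 0.0434]
right bottom [0.0638 0.0453]
left top [0.0866 0.1486]
left bottom [0.0655 0.1503]
centreline slope rad [-0.00781877  0.07194634] x at .0975 0.07118400877135703
```

Run:
```python
from h import *
for n,(u,v),z in [("trail in",(226,293),.019),("trail rail",(181,298),.019),("lead in",(249,402),.019),("lead rail",(199,405),.019)]:
    print(n,tob(onplane("side",(u/7+184.5,v/7+154.5),z)).round(4))
p,d=capture("side"); c=p[185:225,200:250]
cv2.imwrite("pics/s12.png",cv2.cvtColor(cv2.resize(c,None,fx=14,fy=14,interpolation=cv2.INTER_NEAREST),cv2.COLOR_RGB2BGR))
p,d=capture("top"); c=p[130:160,205:265]
cv2.imwrite("pics/t12.png",cv2.cvtColor(cv2.resize(c,None,fx=13,fy=13,interpolation=cv2.INTER_NEAREST),cv2.COLOR_RGB2BGR))
```

```text
trail in [0.0635 0.0419]
trail rail [0.0823 0.042 ]
lead in [0.0636 0.1264]
lead rail [0.083  0.1245]
```

View pics/t12.png

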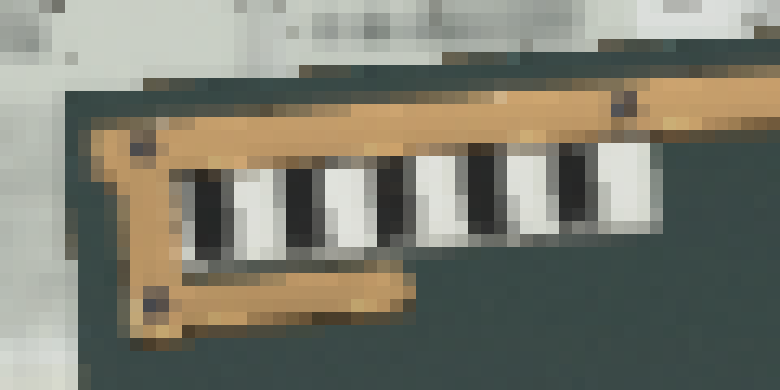

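View pics/s12.png

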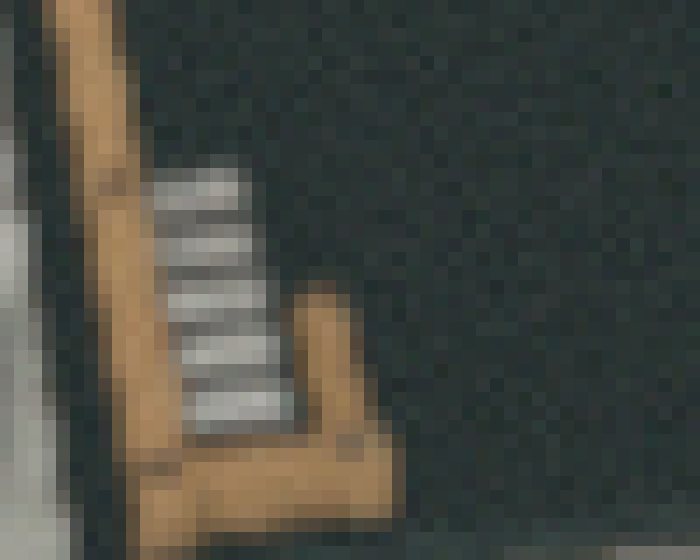

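Both views show the bar flush with the rail and its end touching the stop, and the side view gives it as parallel. The arm stands clear, so I'll hand in.

Run:
```python
from h import *
st(); print(r.close_job())
```

```text
t 16.55 tcp [ 0.5006 -0.287   0.2149] board [-0.0729 -0.2249] rot [-9.0e+01 -3.0e-02  6.6e+00] F [-0.18 -0.23  0.27] w 0.0003
the job is handed in; nothing more can be done
None
```

The bar is home in the corner pocket, and I handed the job in at 16.55 s; no verdict was reported. I pushed it flat against the rail with both fingertips (about 6 N), its middle then at board y ≈ -46 mm, clear of the pocket. I then slid it along the rail with the closed fingers against its end, until the end stop answered at about 10 N.

**Last checks:**
- **Position:** the top view put the bar's middle at board x ≈ 74 mm, y ≈ 97 mm, within about 1 mm of the seat. The fingers stopped where the bar's end should be when home.
- **Angle:** the estimates disagreed slightly: 0.01 rad from the top-view outline, up to 0.02 rad from its corner points, and about 0 from the side view. All are inside the 0.05 rad limit.
- **One outlier:** a rougher centreline fit, on an incomplete mask, gave x ≈ 71 mm, below the 72 mm limit. The corner points, the outline and the close-up pictures all contradict it.
- **Bystanders:** the sherd and pebble look unmoved in the pictures. The arm kept well away from the jar and the stone, but I did not measure those two again at the end.

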